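Switch the bench dust extraction to the wide inlet

ROBOT

A 6-joint arm with a two-finger parallel gripper is mounted at the origin on the work surface. World frame = base frame: x ahead of the robot, y to its left, z up, the work surface at z = 0. Lengths are in m, angles in rad, forces in N, time in s.
With the tool pointing down it reaches from about 0.35 to 0.775 m from the base axis. Payload 5.5 kg.
Tool frame: the origin (TCP) lies where the fingers leave the gripper's body, on its centre line; the fingertips stand env.tip_reach ahead of it and the grasp point (between the pads) lies 54 mm ahead of it (env.tip_reach is the distance from the TCP to the fingertips, in m); z points along the fingers, y is the line along which they close (so a half turn about z gives the same grasp; the last joint's range is limited). The gripper opens to 85 mm and grips with 20 to 120 N. Pads are 22 mm wide; open, the fingers measure 114 mm over their backs; the gripper's body (76 mm by 85 mm) begins 54 mm behind the grasp point. The pads swing forward as they close: fully open they stand 13 mm farther back than shut.
Start: joints at [-1.269, 0.313, 0.046, 1.304, 0, 1.431], TCP at [0.246, -0.52, 0.304] pointing down, gripper open.
Joint ranges: [-2.76, 2.76], [-0.86, 1.69], [-1.03, 1.26], [-2.2, 2.34], [-1.47, 1.5], [-3.14, 3.14]. Speed limits (rad/s): [2.57, 2.57, 3.14, 3.14, 3.14, 3.14].

INTERFACE

Orientations are given as a unit quaternion [w, x, y, z].
In Python, from workcell import status, optics, hand_in, env gives the robot as it stands.
- The arm moves only by the shell command python3 -m handwheel 'ROWS' [FORCE]. ROWS is a JSON object whose one key "deltas" holds a list of rows, each a list of 5 numbers: the opening, from -1 (shut) to 1 (fully open), then the shift along the tool's x, y, z in units of 40 mm (1.0 is 40 mm), then the turn about the tool's z in units of 10 degrees (1.0 is 10 degrees). In form: {"deltas": [[jaw, x, y, z, roll], ...]}. A call has 1 to 20 rows; each row shifts and turns the commanded pose from where the row before left it, along the tool's axes as they then stand; what a row does not reach is not made up. A row lasts 1/8 s, in which the tool goes at most 62.5 mm and 10.7 degrees, less where a joint would pass 70% of its speed; a pose out of reach is approached as far as the arm can. A call is refused whole if a number of a shift passes 1 or a number of a turn 1, either way. A call with a gripper value outside its range is refused whole. The fingers move at their own pace and stop on an object; FORCE is the grip in N (left out, the last holds). Time passes only in rows, so rows that do not move let the fingers close. It gives the time, the measured TCP pose, the force, the opening and the grip force at its end, in the units of the state.
- status.get_state(): the state, without advancing time (a new reading comes with each control period).
- optics.read_camera(name): name is "scene" or "top" or "wrist"; returns a dict with "frame" (384x512x3 uint8, red, green, blue), "depth" (384x512 float32, m along the optical axis (not along the pixel's ray), 0 where there is no reading), "vfov" (degrees; the focal length in pixels is half the picture's height over the tangent of half this angle, whatever the lens; pixels are square), "cx", "cy" (the principal point, pixels), "k1" (the pictures are not rectified: a ray, as slopes to the right and down, at radius r is drawn at 1 + k1 r^2 times it, then the intrinsics apply), "origin" and "attitude" of the camera in the world. Camera axes: x right, y down, z forward; pixel columns grow to the right and rows downward; lengths in m; the calibration is good to about 2 mm. A picture is of the moment at which its call begins.
- hand_in(): hands the job in; it is judged then, once.
The state is a dict: "clock": time; "joint_pos": joint angles; "qvel": joint speeds; "tau": joint torques, N m; "tcp_pos": TCP position; "orientation": TCP orientation; "wrist_force": force on the tool from outside, world axes, zero at the start; "ft_torque": the same for the moment, N m; "finger_gap": finger opening in m; "grip_force": force on a finger pad.
Only numpy, scipy, OpenCV 4.12 (cv2) and the standard library are available. Lean on these libraries where they do the work, as an engineer would, in place of code of your own. Each camera call takes 0.05 s, during which the arm holds its last target. There are 200 camera calls.

TASK

The sculptor's bench has two round dust inlets, each with a flat steel slide gate: change the suction over from the narrow inlet to the wide one. First hook a fingertip behind the upturned lip of the wide inlet's gate, without pinching the lip or touching its front, and draw the gate out to its stop so that the port is fully open; only then push the narrow inlet's gate fully home with a fingertip on the front of its lip, without touching the lip's back. Leave the other things on the bench where they are.

Things in the scene. Friction and masses are not known exactly. Their poses are not given: they have to be found in the camera images.
- wide_inlet: Grey housing of the wide dust inlet, 120 (x) x 130 (y) mm, flat top at 58 mm, aluminium collar on it (port 80 mm, outside 96 mm across, top at 86 mm); front face at x = -60 mm. Origin on the bench under the port centre; x runs along the rail away from the lip (gates draw out along -x), z up. Fixed; place varies, yaw within 13 deg of the robot's x. 
- wide_gate (a joint): Travel of the wide inlet's gate, m: 0 shut, 0.085 fully open at its stop, drawn out along the inlet's -x. Starts at 0 to 0.015. Steel blade 4 mm thick, 90 mm wide, top 45 mm above the bench. About 2.5 N sliding friction, 8 N s/m damping, no spring; stays where it is left.
- wide_lip (a point): Middle of the top edge of the wide gate's lip, 85 mm above the bench; moves with the gate, axes of the inlet; at joint 0 it lies at inlet x = -108 mm. The lip is an upright steel plate 70 mm wide (y), 40 mm high above the blade; back face 5 mm behind this point (+x), front face 3 mm before it. Gate shut: 43 mm clear between lip back and housing.
- narrow_inlet: Grey housing of the narrow dust inlet, 90 x 90 mm, flat top at 58 mm, aluminium collar on it (port 50 mm, outside 66 mm across, top at 86 mm); front face at x = -45 mm. Beside the wide one, left or right varies. Origin on the bench under the port centre; x runs along the rail away from the lip (gates draw out along -x), z up. Fixed; place varies, yaw within 13 deg of the robot's x. 
- narrow_gate (a joint): Travel of the narrow inlet's gate, m: 0 shut (home at its stop), 0.055 fully open, drawn out along the inlet's -x. Starts at 0.035 to 0.055. Steel blade 4 mm thick, 56 mm wide, top 45 mm above the bench. About 2.5 N sliding friction, 8 N s/m damping, no spring; stays where it is left.
- narrow_lip (a point): Middle of the top edge of the narrow gate's lip, 85 mm above the bench; moves with the gate, axes of the inlet; at joint 0 it lies at inlet x = -93 mm. The lip is an upright steel plate 46 mm wide (y), 40 mm high above the blade; front face 3 mm before this point (-x), back face 5 mm behind it.
- tin: Bystander: closed tin, 56 mm across, 90 mm high, standing between the two inlets; origin at the centre of its underside.
- sanding_block: Bystander: cork sanding block, 70 x 34 x 28 mm high, lying in front of and between the inlets; origin at the centre of its underside.
- stone_form: Bystander: small pale turned form, 92 mm across at its foot, 130 mm high, on the left (+y) side of the bench; origin at the centre of its underside.
- hammer: Bystander: hammer lying flat on the right (-y) side of the bench, 250 to 300 mm long; origin on its underside.
Things that resemble listed ones, but are neither listed nor needed, are in the scene too. What is shaped like the wide_inlet but purple or turquoise is not meant.

How it is judged:
On the way, in this order (a step that is already met when the one before it is completed fails the run):
1. the wide inlet's gate is drawn out fully (at least 79 of 85 mm) (value of joint wide_gate above 0.079 m), for 0.1 s.
2. then the narrow inlet's gate is pushed home (within 6 mm of shut) (value of joint narrow_gate below 0.006 m), for 0.1 s.
At the end, for the whole second after the job is handed in: The wide gate is drawn out at least 79 of its 85 mm, the narrow gate is within 6 mm of shut, both at rest, and the tin, sanding block, stone form and hammer are within 20 mm of where they started (value of joint wide_gate above 0.079 m and value of joint narrow_gate below 0.006 m and velocity of joint wide_gate between -0.01 and 0.01 m/s and velocity of joint narrow_gate between -0.01 and 0.01 m/s and not (distance of any of tin, sanding_block, stone_form, hammer from where it was at the start of the episode above 0.02 m)); the robot touches nothing.
It fails at once if the wide gate's lip is pinched, or touched on its front (over 2 N) (contact force between the fingers and wide_gate_c2 above 2 N).
It fails at once if the narrow gate's lip is pinched, or touched on its back (over 2 N) (contact force between the fingers and narrow_gate_c2 above 2 N).
It fails at once if a bystander is lifted, carried or knocked more than 20 mm (distance of any of tin, sanding_block, stone_form, hammer from where it was at the start of the episode above 0.02 m).
It also fails if it takes over 48 s, if anything falls off the work surface, if the arm or the gripper's body presses on something with over 40 N, if the wrist force passes 120 N, or if a joint passes its speed limit or range.

## Working session

There is one attempt and no reset: what is moved stays moved. The work goes in short steps, Python scripts to look and compute and a shell command to move; the robot and the scene stay as the last step left them, time stands still between calls to the robot, and variables do not carry over. Pictures are saved under pics/ and viewed, at most 10 in all, crops included, and the job is handed in when it is done.

```bash
ls; mkdir -p pics; cat > h.py <<'E'
import numpy as np, cv2, pickle
from scipy.spatial.transform import Rotation as R
from workcell import status, optics, env
def rot(a):
    a=np.array(a,float)
    return a if a.shape==(3,3) else R.from_quat(np.r_[a[1:],a[0]]).as_matrix()
def cloud(c):
    H,W=c["depth"].shape; f=H/2/np.tan(np.radians(c["vfov"])/2)
    v,u=np.mgrid[:H,:W].astype(float)
    K=np.array([[f,0,c["cx"]],[0,f,c["cy"]],[0,0,1]])
    p=cv2.undistortPoints(np.stack([u,v],-1).reshape(-1,1,2),K,np.array([c["k1"],0,0,0.])).reshape(H,W,2)
    d=c["depth"]; P=np.dstack([p[...,0]*d,p[...,1]*d,d])
    P=P@rot(c["attitude"]).T+np.array(c["origin"]); P[d==0]=np.nan
    return P
def shot(n,tag):
    c=optics.read_camera(n); cv2.imwrite(f"pics/{tag}.png",c["frame"][...,::-1]); pickle.dump(c,open(f"{tag}.pkl","wb")); return c
E
python3 - <<'E'
from h import *
for n in("scene","top"):
    c=shot(n,n); print(n,c["vfov"],c["cx"],c["cy"],c["k1"],c["origin"],c["attitude"])
print(env.tip_reach, status.get_state())
E
```

```text
pics
scene 49.84832231267641 265.8303778986795 200.71895209531036 -0.14078750535134912 [1.57436262 0.25853331 0.91977683] [-0.28155675  0.55984947  0.70333618 -0.335578  ]
top 43.69678708009117 259.0179915919928 192.7303283070519 -0.023861282842470778 [0.27778742 0.0390886  1.59837233] [-0.06382988  0.70654699 -0.7028107   0.05267088]
0.0726 {'clock': 0.1, 'joint_pos': array([-1.26859186e+00,  3.13932382e-01,  4.51019625e-02,  1.30359624e+00,
        1.17308482e-05,  1.43121251e+00]), 'qvel': array([ 0.0010035 , -0.00020535,  0.00398752, -0.00077357,  0.0002241 ,
        0.00051399]), 'tau': array([ 3.39173952e-03, -4.81725526e+01,  2.99243635e+01,  1.27434562e-02,
       -8.22960124e-05,  1.89865595e-06]), 'tcp_pos': array([ 0.24574771, -0.51947304,  0.30309775]), 'orientation': array([-8.12949690e-04,  9.75701607e-01,  2.19102051e-01, -6.03623966e-05]), 'wrist_force': array([0.68427398, 0.59519249, 0.08643125]), 'ft_torque': array([-0.04507357, -0.03518128, -0.0410785 ]), 'grip_force': 0.0, 'finger_gap': 0.0854660485647771}
```

View pics/top.png

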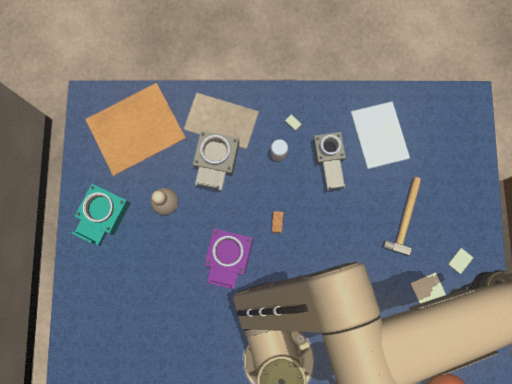

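View pics/scene.png

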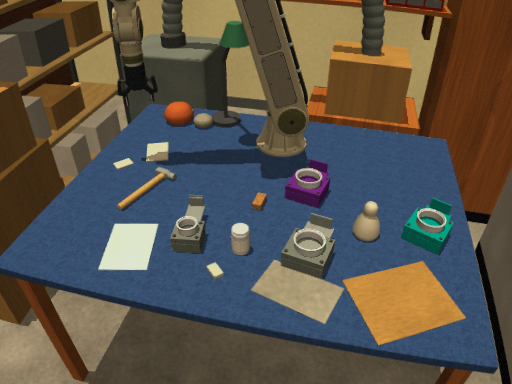

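Candidates for the wide inlet in the top view:
- Grey, at (216,150), with its lip near (210,186). This is the one, by its colour and its 80 mm port.
- Purple, at (230,250). Decoy.
- Turquoise, at (97,208). Decoy.
- Small grey, at (330,147), with its lip near (333,186). This is the narrow inlet.

The tin is at (279,149), the sanding block at (278,222), the stone form at (164,201) and the hammer at (405,215).

```bash
cat > fit.py <<'E'
from h import *
def report(c,tag,boxes):
    P=cloud(c)
    for n,(u0,v0,u1,v1) in boxes.items():
        Q=P[v0:v1,u0:u1].reshape(-1,3); Q=Q[~np.isnan(Q[:,0])]
        col=Q[(Q[:,2]>.078)&(Q[:,2]<.1)]; top=Q[(Q[:,2]>.050)&(Q[:,2]<.066)]
        bl=Q[(Q[:,2]>.036)&(Q[:,2]<.049)]
        for m,X in(("z>78",col),("top58",top),("blade",bl)):
            if len(X)>5:
                r=cv2.minAreaRect(X[:,:2].astype(np.float32)*1000); print(tag,n,m,len(X),X.mean(0).round(4),np.round(np.array([*r[0],*r[1],r[2]]),1))
E
python3 - <<'E'
from fit import *
c=pickle.load(open("top.pkl","rb"))
report(c,"top",dict(wide=(185,125,245,195),narrow=(308,125,352,195),tin=(266,135,292,164),block=(268,208,290,238),stone=(148,185,182,218)))
P=cloud(c)
for uv in[(216,150),(210,186),(330,147),(333,186),(279,149),(278,222),(164,201),(230,250)]: print(uv,P[uv[1],uv[0]].round(3))
im=cv2.imread("pics/top.png"); cv2.imwrite("pics/crop1.png",cv2.resize(im[120:200,180:360],None,fx=4.4,fy=4.4,interpolation=cv2.INTER_CUBIC))
E
```

```text
top wide z>78 238 [0.6545 0.2134 0.0837] [637.8 214.4  93.2 169.5  80.3]
top wide top58 788 [0.6668 0.2072 0.0571] [645.  214.3 132.3 182.8  78.5]
top wide blade 780 [0.6341 0.2159 0.0434] [644.9 213.3 128.  183.4  77.7]
top narrow z>78 146 [ 0.6725 -0.1695  0.084 ] [ 636.  -171.4  174.1   62.9    5.7]
top narrow top58 450 [ 0.6785 -0.1639  0.0568] [ 644.  -173.3  188.2   91.     8.7]
top narrow blade 521 [ 0.6254 -0.1754  0.0427] [ 643.8 -174.3  187.8   92.6    8.9]
top tin z>78 207 [ 0.6803 -0.002   0.0879] [681.9  -1.8  49.1  53.3  89.8]
top tin top58 21 [0.6613 0.0022 0.0585] [663.9   1.1  53.6  23.   80.7]
top tin blade 15 [0.6596 0.0039 0.0424] [662.2   2.   51.1  16.1  78.6]
top stone z>78 42 [0.5004 0.3685 0.0846] [500.7 372.1  29.   49.6  43.4]
top stone top58 146 [0.5059 0.3725 0.0584] [511.  380.5  75.7  75.3  14. ]
top stone blade 70 [0.4992 0.3609 0.0424] [505.1 369.2  56.3  83.9  59. ]
(216, 150) [0.681 0.21  0.043]
(210, 186) [0.554 0.224 0.067]
(330, 147) [ 0.695 -0.173  0.033]
(333, 186) [ 0.554 -0.175  0.075]
(279, 149) [ 0.673 -0.     0.088]
(278, 222) [0.442 0.002 0.031]
(164, 201) [0.498 0.363 0.108]
(230, 250) [0.348 0.157 0.045]
```

View pics/crop1.png

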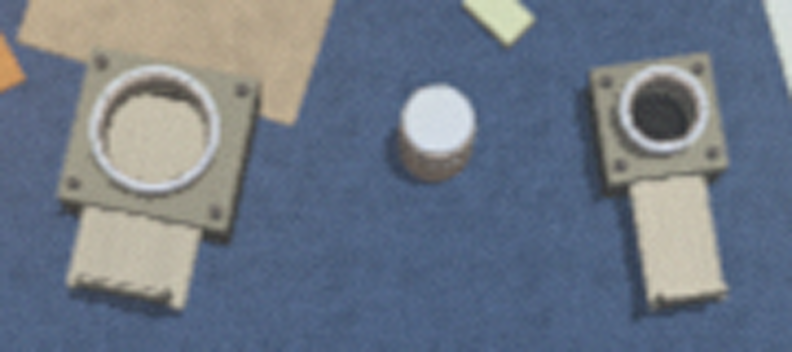

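The crop confirms the choice. The grey inlet with the wide port is at crop (155,125), its lip at (125,290). The narrow inlet is at (663,108), its lip at (690,298). Next I move over them with the fingers closed and look with the wrist camera.

```bash
python3 -m handwheel '{"deltas":[[-1,0.9,-0.75,0,0],[-1,0.9,-0.75,0,0],[-1,0.9,-0.75,0,0],[-1,0.9,-0.75,0,0],[-1,0.9,-0.75,0,0],[-1,0.9,-0.75,0,0],[-1,0.9,-0.75,0,0],[-1,0.9,-0.75,0,0],[-1,0.9,-0.75,0,0],[-1,0.9,-0.75,0,0],[-1,0.9,-0.75,0,0],[-1,0.9,-0.75,0,0],[-1,0.9,-0.75,0,0],[-1,0,0,0,1],[-1,0,0,0,1],[-1,0,0,0,1],[-1,0,0,0,0.6],[-1,0,0,0,0],[-1,0,0,0,0]]}' 20
python3 - <<'E'
from h import *
c=shot("wrist","w1"); print(c["vfov"],c["origin"],R.from_matrix(rot(c["attitude"])).as_matrix().round(2))
s=status.get_state(); print(s["tcp_pos"],s["orientation"],s["wrist_force"],s["clock"],s["finger_gap"])
E
```

```text
clock: 2.48
tcp_pos: [0.4982, 0.0079, 0.3036]
orientation: [-0.01, 0.997, -0.076, 0.0]
wrist_force: [0.1, -0.1, -1.2]
finger_gap: 0.0004
grip_force: 0.0
70.96988116704057 [ 0.57241858 -0.00421318  0.37339113] [[-0.15 -0.95 -0.29]
 [-0.99  0.14  0.06]
 [-0.02  0.29 -0.96]]
[0.49822359 0.0081065  0.30369795] [-9.52940733e-03  9.97039514e-01 -7.62970377e-02  3.98704377e-04] [ 0.0263917  -0.37053691 -0.3411335 ] 2.525 0.00016049329024295076
```

View pics/w1.png

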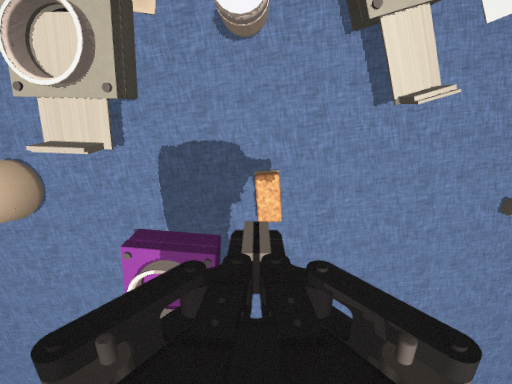

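The wrist view shows the wide lip at about (28..103,148), the narrow lip at about (395..460,95), the tin at the top and the block at (268,196). I'll fit both lips.

```bash
cat > lips.py <<'E'
from h import *
def lip(c,box):
    u0,v0,u1,v1=box; P=cloud(c)[v0:v1,u0:u1].reshape(-1,3); P=P[~np.isnan(P[:,0])]
    L=P[(P[:,2]>.055)&(P[:,2]<.095)]; T=L[L[:,2]>.078]
    B=P[(P[:,2]>.038)&(P[:,2]<.049)]
    for n,X in(("lip>55",L),("lip>78",T),("blade",B)):
        if len(X)<8: print(n,len(X)); continue
        r=cv2.minAreaRect(X[:,:2].astype(np.float32)*1000); b=cv2.boxPoints(r)
        print(n,len(X),"zmax",X[:,2].max().round(4),"ctr",np.round(r[0],1),"size",np.round(r[1],1),"ang",round(r[2],1),b.round(0).tolist())
E
python3 - <<'E'
from lips import *
c=pickle.load(open("w1.pkl","rb"))
print("wide");lip(c,(15,101,120,165)); print("narrow");lip(c,(375,10,470,110))
from fit import report
report(c,"w",dict(nar=(345,0,470,110),tin=(210,0,275,40)))
E
```

```text
wide
lip>55 683 zmax 0.0865 ctr [559.5 233. ] size [72.1  8.9] ang 79.1 [[548.0, 198.0], [557.0, 197.0], [571.0, 268.0], [562.0, 269.0]]
lip>78 412 zmax 0.0865 ctr [559.6 233.2] size [71.7  8.8] ang 79.3 [[549.0, 199.0], [557.0, 197.0], [570.0, 268.0], [562.0, 269.0]]
blade 2954 zmax 0.049 ctr [584.  228.9] size [92.6 58.4] ang 78.8 [[546.0, 189.0], [604.0, 178.0], [622.0, 269.0], [564.0, 280.0]]
narrow
lip>55 686 zmax 0.0867 ctr [ 601.6 -172.6] size [110.9  47.2] ang 17.2 [[542.0, -166.0], [556.0, -212.0], [662.0, -179.0], [648.0, -134.0]]
lip>78 364 zmax 0.0867 ctr [ 555.2 -186.8] size [ 8.6 46.6] ang 9.2 [[547.0, -164.0], [555.0, -211.0], [563.0, -209.0], [556.0, -163.0]]
blade 4209 zmax 0.0489 ctr [ 601.8 -180.3] size [97.5 63. ] ang 12.5 [[547.0, -160.0], [561.0, -222.0], [656.0, -201.0], [643.0, -139.0]]
w nar z>78 364 [ 0.555  -0.1868  0.0813] [ 555.2 -186.8    8.6   46.6    9.2]
w nar top58 891 [ 0.6362 -0.154   0.0576] [ 614.9 -176.6  119.8   74.8   17.9]
w nar blade 4454 [ 0.6057 -0.1775  0.0447] [ 605.  -169.1   94.2  115.    87.1]
w tin z>78 716 [0.6619 0.003  0.0867] [662.4   3.3  50.3  17.   80.9]
w tin top58 224 [ 6.587e-01 -6.000e-04  5.840e-02] [663.3   1.4  54.3  20.3  87.2]
w tin blade 128 [ 0.6581 -0.0008  0.0426] [ 6.626e+02 -2.000e-01  1.930e+01  5.360e+01  1.500e+00]
```

```bash
cat > go.py <<'E'
import sys
from h import *
# go.py x y z yaw : remaining fingertip error in tool axes/units
def rem(x,y,z,yaw):
    s=status.get_state(); M=rot(s["orientation"]); tip=s["tcp_pos"]+M[:,2]*env.tip_reach
    a=np.degrees(np.arctan2(M[1,0],M[0,0])); d=M.T@(np.array([x,y,z])-tip)
    print("tip",tip.round(4),"yaw",a.round(2),"tilt",M[:2,2].round(4),"units xyz",(d/.04).round(2),"roll",round((a-yaw)/10,2),"F",s["wrist_force"].round(1),"t",s["clock"])
rem(*map(float,sys.argv[1:]))
E
python3 -m handwheel '{"deltas":[[-1,0,0,0,0.2],[-1,0.15,-0.83,0,0],[-1,0.15,-0.83,0,0],[-1,0.15,-0.83,0,0],[-1,0.15,-0.83,0,0],[-1,0.15,-0.83,0,0],[-1,0.15,-0.83,0,0],[-1,0.15,-0.83,0,0],[-1,0,0,0,0],[-1,0,0,0,0],[-1,0,0,0,0]]}'
python3 go.py .5831 .2285 .057 -10.9
```

```text
clock: 3.9
tcp_pos: [0.5528, 0.1027, 0.3187]
orientation: [-0.059, 0.998, -0.003, -0.001]
wrist_force: [-0.3, -1.5, 0.2]
finger_gap: 0.0001
grip_force: 0.0
tip [0.5527 0.1112 0.2466] yaw -0.35 tilt [-0.0016  0.117 ] units xyz [ 0.75 -2.36  5.05] roll 1.06 F [-0.3 -1.5  0.2] t 3.9
```

```bash
python3 -c "
from h import *
s=status.get_state();print(s['joint_pos'].round(3),s['qvel'].round(3),s['tau'].round(1),s['ft_torque'].round(2))"
python3 -m handwheel '{"deltas":[[-1,0,0,0,0],[-1,0,0,0,0]]}'
python3 go.py .5831 .2285 .057 -10.9;python3 -c "
from h import *
s=status.get_state();print(s['joint_pos'].round(3),s['qvel'].round(3))"
```

```text
[-0.007  0.278  0.03   1.325  0.117  3.141] [-0.002 -0.001 -0.002  0.     0.001  0.001] [  0.2 -46.   30.    0.    0.4  -0. ] [-0.08  0.    0.01]
clock: 4.15
tcp_pos: [0.553, 0.1028, 0.3189]
orientation: [-0.059, 0.998, -0.003, -0.001]
wrist_force: [-0.1, 0.1, -0.3]
finger_gap: -0.0003
grip_force: 0.0
tip [0.5529 0.1113 0.2468] yaw -0.35 tilt [-0.0012  0.1171] units xyz [ 0.75 -2.36  5.05] roll 1.06 F [-0.1  0.1 -0.3] t 4.15
[-0.007  0.278  0.031  1.325  0.117  3.141] [0.002 0.003 0.001 0.    0.    0.   ]
```

Joint 6 is at its range limit, so I take the half-turn equivalent and unwind it.

```bash
python3 -m handwheel '{"deltas":[[-1,0,0,0,-1],[-1,0,0,0,-1],[-1,0,0,0,-1],[-1,0,0,0,-1],[-1,0,0,0,-1],[-1,0,0,0,-1],[-1,0,0,0,-1],[-1,0,0,0,-1],[-1,0,0,0,-1],[-1,0,0,0,-1],[-1,0,0,0,-1],[-1,0,0,0,-1],[-1,0,0,0,-1],[-1,0,0,0,-1],[-1,0,0,0,-1],[-1,0,0,0,-1],[-1,0,0,0,-1],[-1,0,0,0,0],[-1,0,0,0,0]]}'
python3 go.py .5831 .2285 .057 169.1;python3 -c "
from h import *
s=status.get_state();print(s['joint_pos'].round(3),s['qvel'].round(3))"
```

```text
clock: 6.52
tcp_pos: [0.553, 0.103, 0.3188]
orientation: [-0.006, 0.091, 0.994, 0.058]
wrist_force: [-0.2, -0.3, 1.3]
finger_gap: -0.0002
grip_force: 0.0
tip [0.5529 0.1115 0.2467] yaw 169.58 tilt [-0.0014  0.1172] units xyz [-0.32  2.45  5.05] roll 0.05 F [-0.2 -0.3  1.3] t 6.525
[-0.007  0.278  0.031  1.325  0.117  0.176] [ 0.    -0.    -0.    -0.     0.    -0.012]
```

```bash
python3 -m handwheel '{"deltas":[[-1,-0.1,0.8,0,0.05],[-1,-0.1,0.8,0,0],[-1,-0.12,0.85,0,0],[-1,0,0,0.8,0],[-1,0,0,0.8,0],[-1,0,0,0.8,0],[-1,0,0,0.8,0],[-1,0,0,0,0],[-1,0,0,0,0]]}'
python3 go.py .5831 .2285 .058 169.1
python3 - <<'E'
from lips import *
c=shot("wrist","w2")
E
```

```text
clock: 7.65
tcp_pos: [0.5841, 0.2114, 0.2038]
orientation: [-0.006, 0.094, 0.994, 0.059]
wrist_force: [-0.1, -0.0, 0.7]
finger_gap: -0.0004
grip_force: 0.0
tip [0.5841 0.22   0.1317] yaw 169.21 tilt [-1.000e-04  1.174e-01] units xyz [ 0.02 -0.01  1.85] roll 0.01 F [-0.1 -0.   0.7] t 7.65
```

View pics/w2.png

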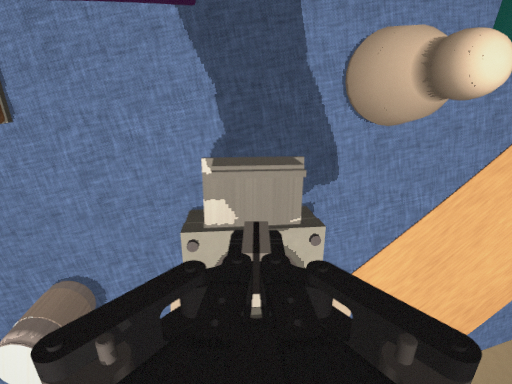

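The lip lies across (203..305,163) with the blade below it. The tips at (256,230) are above the gap and nearer the camera. Quick refit from this close view.

```bash
python3 - <<'E'
from lips import *
lip(pickle.load(open("w2.pkl","rb")),(195,150,312,225))
E
```

```text
lip>55 1670 zmax 0.0869 ctr [559.3 233.5] size [70.   8.8] ang 78.8 [[548.0, 200.0], [557.0, 198.0], [570.0, 267.0], [562.0, 269.0]]
lip>78 1143 zmax 0.0869 ctr [559.4 233.6] size [69.9  8.7] ang 78.9 [[548.0, 200.0], [557.0, 198.0], [570.0, 267.0], [562.0, 269.0]]
blade 5005 zmax 0.0489 ctr [586.8 231.6] size [111.2  66.9] ang 76.3 [[541.0, 185.0], [606.0, 170.0], [632.0, 278.0], [567.0, 294.0]]
```

```bash
python3 -m handwheel '{"deltas":[[-1,0,0,0.6,0],[-1,0,0,0.6,0],[-1,0,0,0.4,0],[-1,0,0,0.25,0],[-1,0,0,0,0],[-1,0,0,0,0]]}'
python3 go.py .5831 .2285 .058 169.1
python3 -m handwheel '{"deltas":[[-1,0.1,0,0,0],[-1,0.1,0,0,0],[-1,0.15,0,0,0],[-1,0.15,0,0,0],[-1,0,0,0,0]]}'
python3 go.py .5831 .2285 .058 169.1
```

```text
clock: 8.45
tcp_pos: [0.584, 0.2201, 0.13]
orientation: [-0.006, 0.094, 0.994, 0.059]
wrist_force: [-0.3, 0.2, 1.4]
finger_gap: -0.0002
grip_force: 0.0
tip [0.584  0.2286 0.0579] yaw 169.25 tilt [-0.      0.1174] units xyz [ 0.02 -0.01 -0.  ] roll 0.02 F [-0.3  0.2  1.4] t 8.45
clock: 9.07
tcp_pos: [0.5632, 0.224, 0.1298]
orientation: [-0.006, 0.094, 0.994, 0.058]
wrist_force: [0.3, -0.6, -0.7]
finger_gap: 0.0003
grip_force: 0.2
tip [0.5631 0.2325 0.0577] yaw 169.28 tilt [-0.0017  0.1174] units xyz [-0.51 -0.   -0.02] roll 0.02 F [ 0.3 -0.6 -0.7] t 9.075
```

```bash
python3 -m handwheel '{"deltas":[[-1,0.2,0,0,0],[-1,0.2,0,0,0],[-1,0.2,0,0,0],[-1,0.2,0,0,0]]}'
python3 go.py .5831 .2285 .058 169.1
python3 - <<'E'
from lips import *
lip(shot("wrist","w3"),(195,150,312,225))
E
```

```text
clock: 9.57
tcp_pos: [0.5318, 0.2299, 0.1303]
orientation: [-0.006, 0.094, 0.994, 0.058]
wrist_force: [3.5, -0.6, -1.3]
finger_gap: -0.0002
grip_force: 1.5
tip [0.5317 0.2384 0.0582] yaw 169.26 tilt [-0.0013  0.1171] units xyz [-1.31 -0.   -0.02] roll 0.02 F [ 3.5 -0.6 -1.3] t 9.575
lip>55 2487 zmax 0.0812 ctr [514.8 241.8] size [67.4  4.5] ang 78.9 [[506.0, 209.0], [511.0, 208.0], [524.0, 274.0], [519.0, 275.0]]
lip>78 609 zmax 0.0812 ctr [514.1 239.5] size [58.3  3.9] ang 78.0 [[506.0, 211.0], [510.0, 211.0], [522.0, 268.0], [518.0, 268.0]]
blade 502 zmax 0.049 ctr [514.3 243.6] size [73.4  3.2] ang 79.7 [[506.0, 208.0], [509.0, 207.0], [522.0, 279.0], [519.0, 280.0]]
```

View pics/w3.png

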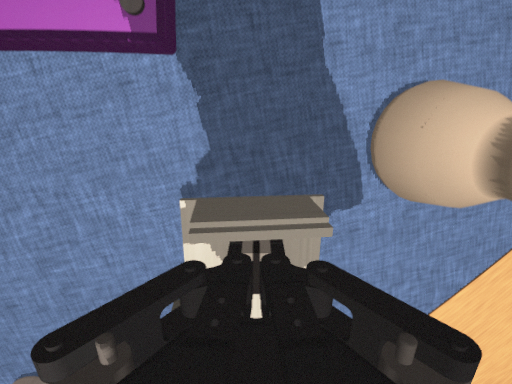

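The fingertip is behind the lip (200..330,228) and drawing it, at 3.5 N. I continue to the stop.

```bash
python3 -m handwheel '{"deltas":[[-1,0.2,0,0,0],[-1,0.2,0,0,0],[-1,0.2,0,0,0],[-1,0.05,0,0,0],[-1,0.05,0,0,0]]}'
python3 go.py .5831 .2285 .058 169.1
python3 -m handwheel '{"deltas":[[-1,0.05,0,0,0],[-1,0.05,0,0,0]]}'
python3 go.py .5831 .2285 .058 169.1
```

```text
clock: 10.25
tcp_pos: [0.5048, 0.235, 0.131]
orientation: [-0.006, 0.094, 0.994, 0.058]
wrist_force: [2.3, 0.5, -1.5]
finger_gap: 0.0001
grip_force: 1.3
tip [0.5047 0.2435 0.0589] yaw 169.26 tilt [-0.0012  0.117 ] units xyz [-2.    0.   -0.02] roll 0.02 F [ 2.3  0.5 -1.5] t 10.25
clock: 10.5
tcp_pos: [0.501, 0.2357, 0.131]
orientation: [-0.006, 0.094, 0.994, 0.058]
wrist_force: [3.4, -0.2, -2.3]
finger_gap: -0.0004
grip_force: 2.9
tip [0.5009 0.2442 0.0589] yaw 169.25 tilt [-0.0012  0.1171] units xyz [-2.09  0.   -0.03] roll 0.01 F [ 3.4 -0.2 -2.3] t 10.5
```

```bash
for i in 1 2; do :; done
python3 -m handwheel '{"deltas":[[-1,0.05,0,0,0],[-1,0.05,0,0,0]]}' | grep force
python3 -m handwheel '{"deltas":[[-1,0.05,0,0,0],[-1,0.05,0,0,0]]}' | grep force
python3 go.py .5831 .2285 .058 169.1
```

```text
wrist_force: [14.6, -3.8, -9.7]
grip_force: 7.3
wrist_force: [24.2, -4.7, -18.0]
grip_force: 12.2
tip [0.5008 0.2443 0.06  ] yaw 169.1 tilt [0.0128 0.1138] units xyz [-2.09 -0.    0.03] roll 0.0 F [ 24.2  -4.7 -18. ] t 11.0
```

The gate is at its stop: position held while the force rose to 24 N. I back off the lip, rise and check.

```bash

python3 -m handwheel '{"deltas":[[-1,-0.15,0,0,0],[-1,-0.15,0,0,0],[-1,-0.15,0,0,0],[-1,0,0,0,0],[-1,0,0,-0.3,0],[-1,0,0,-0.7,0],[-1,0,0,-0.8,0],[-1,0,0,-0.8,0],[-1,0,0,0,0],[-1,0,0,0,0]]}'
python3 go.py .5285 -.191 .15 -171
python3 - <<'E'
from lips import *
lip(shot("wrist","w4"),(150,100,360,240))
E
```

```text
clock: 12.25
tcp_pos: [0.5105, 0.2217, 0.2342]
orientation: [-0.006, 0.094, 0.994, 0.058]
wrist_force: [-0.3, -0.1, -0.1]
finger_gap: -0.0003
grip_force: 0.0
tip [0.5104 0.2302 0.1621] yaw 169.27 tilt [-0.0014  0.1172] units xyz [ -2.41 -10.22  -0.93] roll 34.03 F [-0.3 -0.1 -0.1] t 12.25
lip>55 1309 zmax 0.0867 ctr [499.  280.9] size [138.4  31.2] ang 83.5 [[476.0, 214.0], [507.0, 210.0], [522.0, 348.0], [491.0, 351.0]]
lip>78 858 zmax 0.0867 ctr [486.6 248.1] size [70.   8.3] ang 78.7 [[476.0, 215.0], [484.0, 213.0], [498.0, 282.0], [489.0, 283.0]]
blade 6071 zmax 0.049 ctr [530.6 273.3] size [170.9 110.4] ang 88.8 [[474.0, 189.0], [584.0, 187.0], [588.0, 358.0], [477.0, 360.0]]
```

View pics/w4.png

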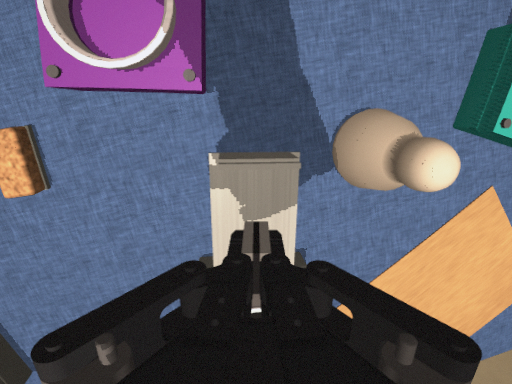

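The wide lip is at (210..300,158), moved 74 mm. The top view gave a start opening of about 10.5 mm (169.5 mm over lip and collar against 159 mm shut), which makes about 84.7 mm, so the port is fully open. Now to the narrow gate, approaching in front of its lip.

```bash

python3 -m handwheel '{"deltas":[[-1,0,0,-0.5,-1],[-1,0,0,-0.5,-0.97],[-1,0,-0.8,0,0],[-1,0,-0.8,0,0],[-1,0,-0.8,0,0],[-1,0,-0.8,0,0],[-1,0,-0.8,0,0],[-1,0,-0.8,0,0],[-1,0,-0.8,0,0],[-1,0,-0.8,0,0],[-1,0,-0.8,0,0],[-1,0,-0.8,0,0],[-1,0,-0.8,0,0],[-1,0,-0.8,0,0],[-1,0,0,0,0],[-1,0,0,0,0]]}'
python3 go.py .5285 -.191 .058 -171
```

```text
clock: 14.3
tcp_pos: [0.5696, -0.1592, 0.2282]
orientation: [0.003, -0.077, 0.995, 0.059]
wrist_force: [0.3, 0.2, -0.0]
finger_gap: 0.0003
grip_force: 0.0
tip [ 0.5694 -0.1506  0.1562] yaw -171.18 tilt [-0.0035  0.1186] units xyz [ 1.2  -1.12  2.32] roll -0.02 F [ 0.3  0.2 -0. ] t 14.3
```

```bash

python3 -m handwheel '{"deltas":[[-1,0.6,-0.56,0,0],[-1,0.6,-0.56,0,0],[-1,0,0,0,0],[-1,0,0,0.5,0],[-1,0,0,0.5,0],[-1,0,0,0,0],[-1,0,0,0,0]]}'
python3 go.py .5285 -.191 .058 -171
python3 - <<'E'
from lips import *
lip(shot("wrist","w5"),(100,100,420,380))
E
```

```text
clock: 15.18
tcp_pos: [0.5302, -0.2057, 0.1843]
orientation: [0.004, -0.078, 0.995, 0.058]
wrist_force: [-0.2, 0.1, 0.1]
finger_gap: 0.0001
grip_force: 0.0
tip [ 0.5301 -0.1972  0.1122] yaw -171.11 tilt [-0.0008  0.117 ] units xyz [0.04 0.   1.36] roll -0.01 F [-0.2  0.1  0.1] t 15.175
lip>55 368 zmax 0.0866 ctr [ 598.9 -180.5] size [98.5 46.2] ang 8.8 [[547.0, -165.0], [554.0, -211.0], [651.0, -196.0], [644.0, -150.0]]
lip>78 89 zmax 0.0866 ctr [ 554.8 -187.4] size [ 9.  46.2] ang 8.5 [[547.0, -165.0], [554.0, -211.0], [563.0, -210.0], [556.0, -164.0]]
blade 651 zmax 0.0489 ctr [ 601.3 -181.9] size [103.6  55.7] ang 6.7 [[547.0, -160.0], [553.0, -216.0], [656.0, -204.0], [650.0, -148.0]]
```

View pics/w5.png

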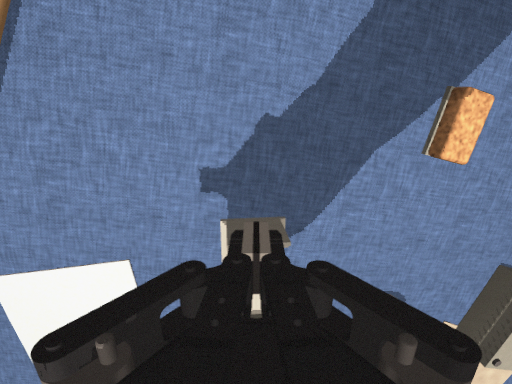

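The narrow lip is at (222..287,225), just beyond the fingertips, and its refit agrees with the first. I descend in front of it and push.

```bash

python3 -m handwheel '{"deltas":[[-1,0,0,0.5,0],[-1,0,0,0.5,0],[-1,0,0,0.35,0],[-1,0,0,0,0],[-1,0,0,0,0]]}' | grep force
python3 go.py .5285 -.191 .058 -171
python3 -m handwheel '{"deltas":[[-1,-0.1,0,0,0],[-1,-0.1,0,0,0],[-1,-0.15,0,0,0],[-1,-0.2,0,0,0],[-1,-0.2,0,0,0]]}' | grep force
python3 go.py .5285 -.191 .058 -171
```

```text
wrist_force: [0.7, -0.1, 0.1]
grip_force: 0.0
tip [ 0.5301 -0.1919  0.0586] yaw -171.18 tilt [-0.0003  0.1166] units xyz [0.04 0.03 0.02] roll -0.02 F [ 0.7 -0.1  0.1] t 15.85
wrist_force: [-2.7, -2.3, 1.3]
grip_force: 1.5
tip [ 0.5595 -0.1872  0.0583] yaw -171.19 tilt [-0.0018  0.1166] units xyz [ 0.78  0.03 -0.  ] roll -0.02 F [-2.7 -2.3  1.3] t 16.475
```

```bash

python3 -m handwheel '{"deltas":[[-1,-0.2,0,0,0],[-1,-0.2,0,0,0],[-1,-0.1,0,0,0],[-1,-0.05,0,0,0]]}' | grep force
python3 go.py .5285 -.191 .058 -171
python3 -m handwheel '{"deltas":[[-1,-0.05,0,0,0],[-1,-0.05,0,0,0]]}' | grep force
python3 go.py .5285 -.191 .058 -171
```

```text
wrist_force: [-2.3, -2.7, -1.8]
grip_force: 1.3
tip [ 0.581  -0.1834  0.0585] yaw -171.16 tilt [-0.0017  0.1174] units xyz [ 1.33  0.02 -0.01] roll -0.02 F [-2.3 -2.7 -1.8] t 16.975
wrist_force: [-1.8, -1.6, -0.9]
grip_force: 1.3
tip [ 0.5846 -0.1828  0.0586] yaw -171.18 tilt [-0.0019  0.1176] units xyz [ 1.42  0.01 -0.01] roll -0.02 F [-1.8 -1.6 -0.9] t 17.225
```

```bash

python3 -m handwheel '{"deltas":[[-1,-0.05,0,0,0],[-1,-0.05,0,0,0]]}' | grep wrist
python3 -m handwheel '{"deltas":[[-1,-0.05,0,0,0],[-1,-0.05,0,0,0]]}' | grep wrist
python3 go.py .5285 -.191 .058 -171
```

```text
wrist_force: [-15.0, -4.9, 5.9]
wrist_force: [-26.1, -8.5, 13.6]
tip [ 0.5856 -0.1825  0.0587] yaw -171.3 tilt [-0.0152  0.1153] units xyz [1.44 0.01 0.01] roll -0.03 F [-26.1  -8.5  13.6] t 17.725
```

The gate is at its home stop. I back off, rise and check both gates.

```bash

python3 -m handwheel '{"deltas":[[-1,0.15,0,0,0],[-1,0.15,0,0,0],[-1,0.15,0,0,0],[-1,0,0,0,0],[-1,0,0,-0.6,0],[-1,0,0,-0.8,0],[-1,0,0,-0.8,0],[-1,0,0,-0.8,0],[-1,0.9,0,-0.8,0],[-1,0.9,0,-0.3,0],[-1,0.9,0,0,0],[-1,0.9,0,0,0],[-1,0,0,0,0],[-1,0,0,0,0]]}'
python3 - <<'E'
from lips import *
from fit import report
c=shot("top","top2")
report(c,"end",dict(wide=(185,125,245,210),narrow=(308,125,352,195),tin=(266,135,292,164)))
a=cv2.imread("pics/top.png")[75:265,60:440]; b=cv2.imread("pics/top2.png")[75:265,60:440]
cv2.imwrite("pics/cmp.png",cv2.resize(np.vstack([a,b]),None,fx=1.55,fy=1.55))
E
```

```text
clock: 19.48
tcp_pos: [0.4337, -0.2346, 0.2916]
orientation: [0.005, -0.077, 0.995, 0.058]
wrist_force: [0.3, -0.2, 1.3]
finger_gap: -0.0001
grip_force: 0.0
end wide z>78 232 [0.6397 0.2189 0.0839] [601.1 217.8  93.1 242.5  82.7]
end wide top58 796 [0.6604 0.2078 0.0569] [609.  222.1 131.2 257.6  78. ]
end wide blade 1219 [0.584  0.2264 0.0425] [609.3 220.7 127.5 258.   77.5]
end narrow z>78 147 [ 0.677  -0.169   0.0838] [ 659.3 -171.8  127.3   64.9    9.8]
end narrow top58 460 [ 0.6829 -0.1638  0.0569] [ 666.5 -169.5  143.4   91.5    8.1]
end narrow blade 342 [ 0.6566 -0.1706  0.0432] [ 665.5 -169.8  139.3   90.4    8.4]
end tin z>78 209 [ 0.6799 -0.0019  0.0883] [679.7  -2.5  50.6  51.1  54.7]
end tin top58 24 [ 0.6602 -0.0017  0.058 ] [664.3   1.   54.4  23.1  79.4]
end tin blade 16 [0.6598 0.001  0.0411] [662.2   2.   51.2  17.8  79.1]
```

View pics/cmp.png

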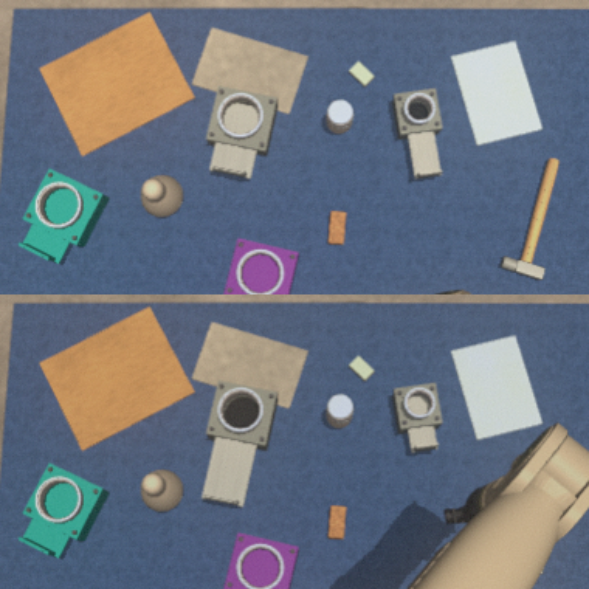

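Before and after: the wide port at (241,410) is open and its gate is fully out. The narrow port at (418,402) is closed. The tin, block and stone form have not moved. The arm hides the hammer, but nothing came near it.

```bash
python3 -c "
from workcell import hand_in; print(hand_in())"
```

```text
the job is handed in; nothing more can be done
None
```

The job is handed in: the wide gate was drawn to its stop first (about 85 mm by camera), then the narrow gate was pushed home to its stop; the tin, block and stone form did not move, and the arm hid the hammer in the last picture but never went near it.

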